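# Pour two pivot pins into the grooved rack

### The arm

A 6-joint arm with a two-finger parallel gripper is mounted at the origin on the work surface. World frame = base frame: x ahead of the robot, y to its left, z up, the work surface at z = 0. Lengths are in m, angles in rad, forces in N, time in s.
With the tool pointing down it reaches from about 0.35 to 0.95 m from the base axis. Payload 17.4 kg.
Tool frame: the origin (TCP) lies at the very end of the fingers, on their centre line; the grasp point (between the pads) lies 19 mm behind it (robot.grip_depth is the distance from the TCP to the grasp point, in m); z points along the fingers, y is the direction in which the jaws open and shut (so a half turn about z gives the same grasp; the last joint's range is limited). The gripper opens to 93 mm and grips with 3 to 60 N. Pads are 15 mm wide; open, the fingers measure 128 mm over their backs; the gripper's body (75 mm by 188 mm) begins 65 mm behind the grasp point.
Start: joints at [-1.193, 0.116, 1.442, -0, 1.584, -0.038], TCP at [0.273, -0.617, 0.219] pointing down, gripper open.
Joint ranges: [-2.83, 2.83], [-0.83, 2.19], [0.07, 2.5], [-1.14, 4.28], [0.01, 3], [-2.97, 2.97]. Speed limits (rad/s): [1.89, 1.89, 2.22, 3.14, 3.14, 3.14].

### API

Orientations are given as a rotation vector (axis times angle).
In Python, from rig import robot gives the robot as it stands. Calls block until the motion is done:
- robot.reach(position, orientation): joint-space move of the TCP to a pose.
- robot.servo_line(position, orientation=None, max_speed=0.15): straight line of the TCP; orientation=None keeps the orientation; max_speed is the mean speed in m/s.
- robot.movej(angles): joint-space move.
- robot.command_gripper(opening, squeeze=None): opening from 0.0 (shut) to 1.0 (fully open); squeeze is the grip in N (None keeps the last); returns when the fingers have stopped.
- robot.sleep(seconds).
- robot.solve_ik(position, orientation): joint angles nearest the present ones, or None.
- robot.camera(name): name is "side" or "top"; returns (picture, depth): 420x560x3 uint8, red, green, blue; 420x560 float32, m along the optical axis (not along the pixel's ray), 0 where there is no reading.
- robot.camera_info(name): a dict with "mtx" (3x3 intrinsics, pixels), "k1" (the pictures are not rectified: a ray, as slopes to the right and down, at radius r is drawn at 1 + k1 r^2 times it, then the intrinsics apply), "R" (3x3) and "t" (3): a world point X has camera coordinates R X + t. Camera axes: x right, y down, z forward; pixel columns grow to the right and rows downward; lengths in m; the calibration is good to about 2 mm. A picture is of the moment at which its call begins. camera_info takes no time and is no camera call.
A pose or a line that the arm cannot do raises robot.IKError and nothing moves.
- robot.job_done(): hands the job in, once; it reports no verdict.
Readings, each from a call of its own:
- robot.read_time(): time.
- robot.read_qpos(): joint angles.
- robot.read_qvel(): joint speeds.
- robot.read_tau(): joint torques, N m.
- robot.read_tool_pos(): TCP position.
- robot.read_tool_rot(): TCP orientation.
- robot.read_force(): force on the tool from outside, world axes, zero at the start.
- robot.read_torque(): the same for the moment, N m.
- robot.read_finger_gap(): opening from 0.0 (shut) to 1.0 (fully open).
Only numpy, scipy, OpenCV 4.12 (cv2) and the standard library are available. Lean on these libraries where they do the work, as an engineer would, in place of code of your own. Each camera call takes 0.05 s, during which the arm holds its last target. There are 200 camera calls.

### The job

Pick up the red-handled scoop by its handle, carry it level to the white ramp of the blue grooved rack and tip it there, low over the ramp, so that its two steel pins roll out, run down and settle into the rack's grooves, each lying fully in a groove of its own. Do not touch the pins with the gripper or let them fall from a height. Then set the empty scoop back down upright on the bench and let go.

Things in the scene. Friction and masses are not known exactly. Their poses are not given: they have to be found in the camera images.
- scoop_grip (a point): Centre of the red bar handle (x 14, y 114, z 25 mm) of a loose aluminium scoop, 77.5 mm above its underside. x: pouring direction, to the open front; z up. Scoop 90 mm long (x), 114 wide, handle over its middle, walls 40 high. Its floor rises 8 deg to the front, so the pins lie at the back until tipped further; 30 deg empties it. Floor's front edge: 45 mm ahead of this point, 59 mm below. 0.25 kg
- rack: Fixed blue rack, x 180, y 142 mm; origin: centre of its underside, on the bench; x: the way pins roll, z up. Walls all round 46 mm high, 130 apart inside in y. White ramp from x -86 (42 mm high) down to x -14 (20 high), then 5 V grooves along y, centred at x -5, 13, 31, 49, 67: bottoms 16, ridges 20 mm high. A seated pin's centre is 25 mm high
- pin_a: Bright steel pivot pin, a round rod 16 mm in diameter, 100 mm long, 0.15 kg; origin at its centre, x along its axis. It starts lying across the red-handled scoop (not the yellow-handled one with brass bushes) and rolls freely
- pin_b: The other pin. Bright steel pivot pin, a round rod 16 mm in diameter, 100 mm long, 0.15 kg; origin at its centre, x along its axis. It starts lying across the red-handled scoop (not the yellow-handled one with brass bushes) and rolls freely

How it is judged:
By the outcome, as a careful person would: the job done as asked, in the order asked, and still so for the second after the job is handed in, with the robot touching nothing.
It also fails if it takes over 53 s, if anything falls off the work surface, if the arm or the gripper's body presses on something with over 40 N, if the wrist force passes 120 N, or if a joint passes its speed limit or range.

## Working session

There is one attempt and no reset: what is moved stays moved. The work goes in short steps, each a Python script; the robot and the scene stay as the last script left them, time stands still between calls to the robot, and variables do not carry over. Pictures are saved under pics/ and viewed, about 8 in all and at most 12, crops included, and the job is handed in when it is done.

```bash
ls; mkdir -p pics
cat > h.py <<'E'
import numpy as np, cv2
from rig import robot
def save(n,f,crop=None):
    p,d=robot.camera(n); im=p[:,:,::-1].copy()
    if crop: r0,r1,c0,c1=crop; im=cv2.resize(im[r0:r1,c0:c1],None,fx=2,fy=2)
    cv2.imwrite('pics/'+f,im); np.savez('pics/'+f[:-4],p=p,d=d); return p,d
def cloud(n,d):
    i=robot.camera_info(n); K=np.array(i['mtx']);R=np.array(i['R']);t=np.array(i['t'])
    v,u=np.mgrid[0:d.shape[0],0:d.shape[1]].astype(float)
    pts=np.stack([u.ravel(),v.ravel()],1)[:,None]
    s=cv2.undistortPoints(pts,K,np.array([i['k1'],0,0,0.]))[:,0]
    c=np.c_[s,np.ones(len(s))]*d.reshape(-1,1)
    X=(c-t)@R; X[d.ravel()==0]=np.nan
    return X.reshape(*d.shape,3)
E
python3 - <<'E'
from h import *
for n in('top','side'):
    save(n,n+'0.png'); i=robot.camera_info(n); print(n,-np.array(i['R']).T@i['t'],i['k1'])
print(robot.read_time(),robot.read_tool_rot(),robot.grip_depth)
E
```

```text
pics
top [0.41180774 0.06040252 0.82725549] -0.07848345897966132
side [0.45678202 0.52458196 0.60183202] -0.12625568906712498
0.1 [-3.07299382e+00 -6.48196697e-01  3.05127693e-04] 0.0188
```

View pics/top0.png

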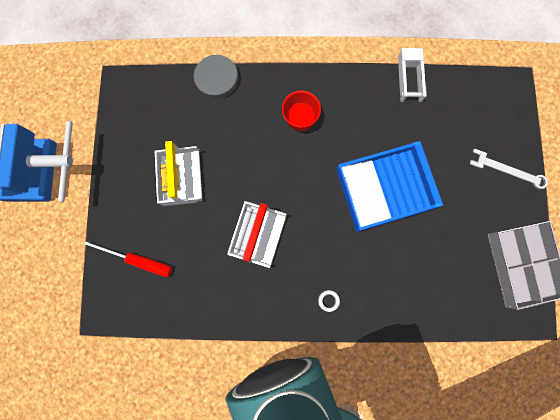

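View pics/side0.png

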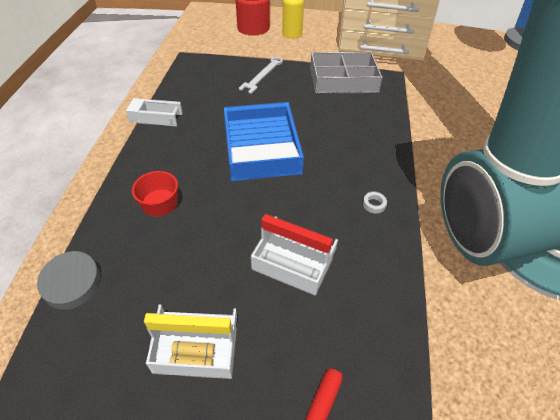

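Top view: red-handled scoop at about (257,235), rack at (390,186) with its white ramp on the left (365,193), arm at the bottom. The yellow-handled distractor is at (180,173).

Run:
```python
from h import *
z=np.load('pics/top0.npz');X=cloud('top',z['d']);p=z['p'];hsv=cv2.cvtColor(p,cv2.COLOR_RGB2HSV)
def box(m,name):
    P=X[m]; P=P[~np.isnan(P[:,0])]; r=cv2.minAreaRect((P[:,:2]*1000).astype(np.float32)); print(name,len(P),'rect',r,'z',np.percentile(P[:,2],[2,50,98]).round(4), cv2.boxPoints(r).round(0).tolist())
V,U=np.mgrid[0:420,0:560]
H,S,Vv=[hsv[...,i].astype(int) for i in range(3)]
sc=(abs(U-257)<45)&(abs(V-235)<45)
red=sc&((H<10)|(H>170))&(S>150)
box(red&(X[...,2]>.07),'handle')
box(sc&(X[...,2]>.01),'scoop'); box(sc&(X[...,2]>.01)&(X[...,2]<.055),'scooplow')
rk=(abs(U-390)<65)&(abs(V-186)<60)
box(rk&(X[...,2]>.04)&(H>95)&(H<130)&(S>120),'rack')
box(rk&(X[...,2]>.01),'rackall'); box(rk&(S<40)&(Vv>180)&(X[...,2]>.015),'ramp')
# scoop profile perpendicular to handle
P=X[sc&(X[...,2]>.004)]; h=X[red&(X[...,2]>.07)]; c=np.median(h,0); w=np.linalg.svd((h-h.mean(0))[:,:2],full_matrices=False)[2][0]; n=np.array([w[1],-w[0]]); print('c',c,'w',w,'n',n)
a=(P[:,:2]-c[:2])@n; b=(P[:,:2]-c[:2])@w
for lo in np.arange(-.07,.07,.005):
    m=(a>lo)&(a<lo+.005)&(abs(b)<.045)
    if m.sum(): print(round(lo,3),m.sum(),np.percentile(P[m,2],[10,50,90]).round(4))
im=cv2.resize(p[190:275,215:305,::-1],None,fx=6,fy=6,interpolation=2);cv2.imwrite('pics/z1.png',im)
```

```text
handle 465 rect ((475.2599182128906, 127.22840118408203), (14.297572135925293, 113.5313491821289), 73.40642547607422) z [0.077  0.0885 0.0911] [[419.0, 137.0], [528.0, 104.0], [532.0, 118.0], [423.0, 150.0]]
scoop 2432 rect ((475.4388427734375, 127.63282775878906), (89.95960998535156, 114.5573501586914), 73.34769439697266) z [0.0109 0.02   0.0903] [[408.0, 101.0], [517.0, 68.0], [543.0, 154.0], [433.0, 187.0]]
scooplow 1935 rect ((475.4388427734375, 127.63282775878906), (89.95960998535156, 114.5573501586914), 73.34769439697266) z [0.0108 0.0171 0.0399] [[408.0, 101.0], [517.0, 68.0], [543.0, 154.0], [433.0, 187.0]]
rack 1140 rect ((578.8583374023438, -146.84487915039062), (143.63055419921875, 181.11077880859375), 17.00953483581543) z [0.041  0.0446 0.0475] [[484.0, -81.0], [537.0, -254.0], [674.0, -212.0], [621.0, -39.0]]
rackall 6147 rect ((578.8562622070312, -146.86709594726562), (143.62867736816406, 181.26670837402344), 16.878190994262695) z [0.0137 0.0238 0.0463] [[484.0, -81.0], [536.0, -254.0], [674.0, -213.0], [621.0, -39.0]]
ramp 1898 rect ((564.637451171875, -99.368850708007
[... 196 characters left out ...]
[-0.95814102  0.28629668] n [0.28629668 0.95814102]
-0.065 2 [0.0042 0.0043 0.0044]
-0.045 93 [0.0145 0.0169 0.0184]
-0.04 104 [0.0145 0.0162 0.0179]
-0.035 101 [0.0133 0.0155 0.0173]
-0.03 98 [0.0134 0.0148 0.0169]
-0.025 102 [0.0121 0.0137 0.0157]
-0.02 101 [0.0115 0.0128 0.0151]
-0.015 99 [0.0109 0.0124 0.0144]
-0.01 196 [0.0108 0.014  0.0885]
-0.005 200 [0.0104 0.0878 0.0902]
0.0 121 [0.087  0.0887 0.0905]
0.005 55 [0.086  0.0884 0.09  ]
0.015 100 [0.0223 0.0238 0.0257]
0.02 95 [0.0208 0.0228 0.0246]
0.025 103 [0.0162 0.0188 0.0212]
0.03 104 [0.0195 0.0217 0.0236]
0.035 94 [0.0191 0.021  0.0229]
0.04 169 [0.0166 0.0294 0.0396]
0.045 10 [0.0371 0.0388 0.0397]
0.06 1 [0.0043 0.0043 0.0043]
```

View pics/z1.png

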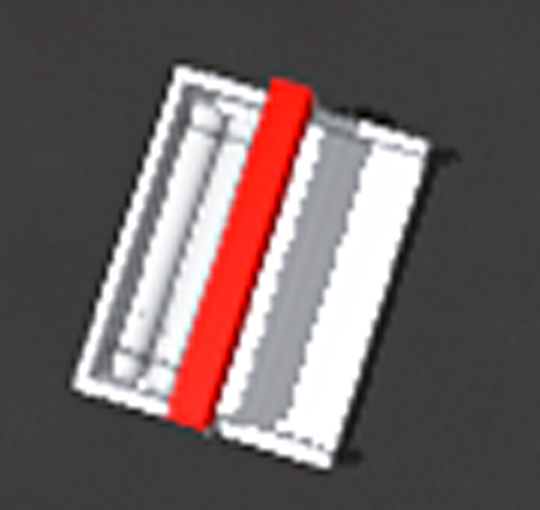

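The zoom shows the pins lying at the upper-left of the handle (the back of the scoop), so the front faces (-0.286,-0.958). Sizes match: handle 14x114, scoop 90x114, rack 181x143. I'll plan both handednesses with IK first.

```bash
cat >> h.py <<'E'
from scipy.spatial.transform import Rotation as Ro
SC=np.array([.4753,.1274,.0775]); YS=np.arctan2(-.958,-.2865)
RK=np.array([.5789,-.1469,0]); YR=np.arctan2(-.9568,.2915)
S=1
def tool(grip,yaw,pitch=0,s=None):
    s=s or S
    M=Ro.from_euler('ZY',[yaw,pitch]).as_matrix()
    return np.array(grip)-robot.grip_depth*M[:,2], Ro.from_matrix(np.c_[s*M[:,1],s*M[:,0],-M[:,2]]).as_rotvec()
def corner(deg,z,x=-.071):   # underside front corner held at rack x, height z
    M=Ro.from_euler('ZY',[YR,np.radians(deg)]).as_matrix()
    C=RK+Ro.from_euler('Z',YR).apply([x,0,0])+[0,0,z]
    return tool(C-M@[.045,0,-.0775],YR,np.radians(deg))
UP=np.array([0,0,.08])
TIP=[(0,.075),(7,.051),(20,.045),(33,.042)]
E
python3 - <<'E'
import h; from h import *
print(np.degrees([YS,YR]))
for s in (1,-1):
    h.S=s
    for p in [tool(SC+UP,YS),tool(SC,YS)]+[corner(*c) for c in TIP]:
        q=robot.solve_ik(*p); print(s,p[0].round(3),None if q is None else np.round(q,2))
E
```

```text
[-106.64984897  -73.05604653]
1 [0.475 0.127 0.139] [ 0.21 -0.26  1.93 -0.    1.47  2.07]
1 [0.475 0.127 0.059] [ 0.21 -0.2   2.01 -0.    1.33  2.07]
1 [ 0.545 -0.036  0.134] [-0.11 -0.13  1.83 -0.    1.45  1.16]
1 [ 0.547 -0.043  0.115] [-0.18 -0.08  1.81  0.11  1.47  1.08]
1 [ 0.552 -0.058  0.116] [-0.31  0.02  1.74  0.29  1.58  0.94]
1 [ 0.557 -0.073  0.116] [-0.4   0.14  1.67  0.43  1.72  0.85]
-1 [0.475 0.127 0.139] [ 0.21 -0.26  1.93 -0.    1.47 -1.07]
-1 [0.475 0.127 0.059] [ 0.21 -0.2   2.01 -0.    1.33 -1.07]
-1 [ 0.545 -0.036  0.134] [-0.11 -0.13  1.83 -0.    1.45 -1.98]
-1 [ 0.547 -0.043  0.115] [-0.18 -0.08  1.81  0.11  1.47 -2.07]
-1 [ 0.552 -0.058  0.116] [-0.31  0.02  1.74  0.29  1.58 -2.2 ]
-1 [ 0.557 -0.073  0.116] [-0.4   0.14  1.67  0.43  1.72 -2.29]
```

```bash
sed -i 's/^S=1/S=-1/' h.py
python3 - <<'E'
from h import *
robot.reach(*tool(SC+[0,0,.07],YS)); print(robot.read_time())
robot.servo_line(*tool(SC,YS),max_speed=.08)
print(robot.read_time(),robot.read_force())
robot.command_gripper(0.,45); print(robot.read_finger_gap()*93,robot.read_force(),robot.read_time())
robot.servo_line(*tool(SC+UP,YS),max_speed=.08)
print(robot.read_time(),robot.read_force(),robot.read_finger_gap()*93)
save('side','side1.png');
E
```

```text
2.8417
3.8667 [-1.14306716 -0.54800896 -0.46072209]
13.780568161885295 [ 0.40060598  1.96299579 -0.58477081] 5.0667
6.2167 [ 0.5303739   0.74080733 -7.81292853] 13.832772612783954
```

View pics/side1.png

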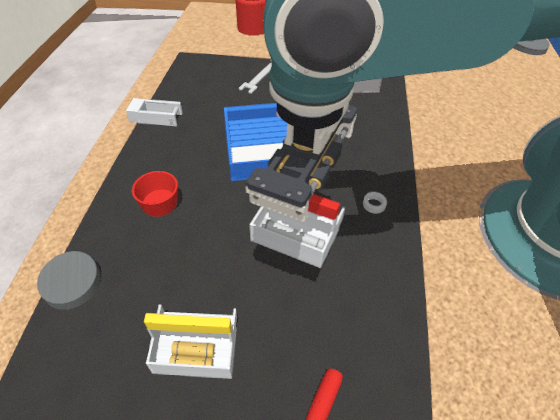

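Held (gap 13.8 mm). The scoop is lifted at about (297,228), level, with a pin visible inside. Carry it to the rack and check from the cameras.

Run:
```python
from h import *
robot.servo_line(*corner(0,.085),max_speed=.1); print(robot.read_time())
robot.servo_line(*corner(0,.065),max_speed=.08); print(robot.read_time())
p,d=save('side','side2.png'); pt,dt=save('top','top2.png')
cv2.imwrite('pics/c2.png',np.hstack([cv2.resize(p[60:220,170:350,::-1],None,fx=2.2,fy=2.2),cv2.resize(pt[110:270,290:470,::-1],None,fx=2.2,fy=2.2)]))
Rr=Ro.from_euler('Z',YR).as_matrix()
for n,D in(('side',d),('top',dt)):
    L=(cloud(n,D).reshape(-1,3)-RK)@Rr*1000
    m=(L[:,2]>95)&(L[:,2]<110)&(abs(L[:,1])<64)&(L[:,0]<-60)&(L[:,0]>-175)
    Q=L[m]; print(n,len(Q)); 
    if len(Q)>10:
        for lo in range(-175,-60,10):
            k=(Q[:,0]>=lo)&(Q[:,0]<lo+10)
            if k.sum()>3: print(lo,k.sum(),np.percentile(Q[k,1],[1,99]).round(1),np.percentile(Q[k,2],[50,95]).round(1))
```

```text
8.1917
8.5917
side 436
-165 333 [-51.5  59.7] [101.  104.5]
-155 19 [-52.   59.1] [103.1 104.5]
-145 19 [-52.1  60.1] [103.4 105. ]
-135 22 [-52.2  60. ] [103.7 105.4]
-125 14 [-50.9  60.3] [103.3 107.8]
-115 8 [-49.5 -49.2] [103.2 109.1]
-105 11 [-51.2  60.3] [103.1 104.6]
-85 5 [59.6 60.3] [102.7 104.5]
top 73
-165 8 [51.9 56.4] [101.6 102.9]
-145 11 [-57.6 -54.8] [103.1 105.7]
-135 9 [-57.4 -54.7] [103.8 105.5]
-125 5 [-57.5 -55. ] [104.3 106.9]
-105 10 [-57.6 -54.6] [103.2 105.8]
-95 10 [-57.6 -54.8] [103.4 104.7]
-85 10 [-57.7 -54.6] [103.3 104.7]
-75 4 [-57.7 -55.2] [104.8 105.3]
```

View pics/c2.png

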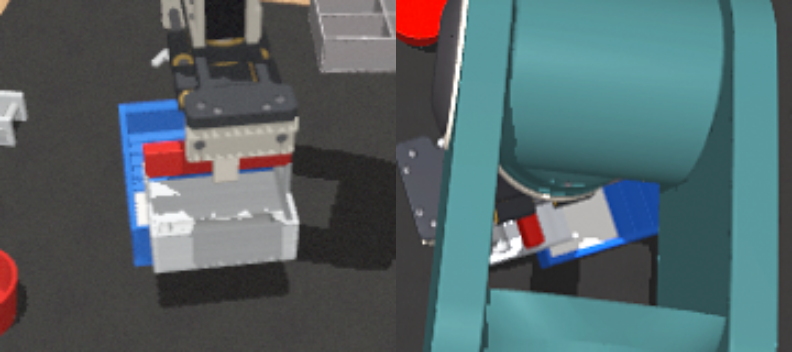

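Scoop level over the rack, wall tops at 103–105 mm (expected 105), and centred in y (-57.6 against -57). Now tip.

Run:
```python
from h import *
for c,v in zip([(7,.051),(20,.045),(33,.042)],[.03,.015,.015]):
    robot.servo_line(*corner(*c),max_speed=v); print(c,robot.read_time(),robot.read_force().round(1) if hasattr(robot.read_force(),'round') else robot.read_force())
    p,d=save('side','tip%d.png'%c[0])
robot.sleep(.6); p2,_=save('side','tipend.png')
a=np.load('pics/tip20.npz')['p']
cv2.imwrite('pics/c3.png',np.hstack([cv2.resize(x[70:210,190:340,::-1],None,fx=2.6,fy=2.6) for x in(a,p2)]))
```

```text
(7, 0.051) 9.2333 [-0.4  0.1 -6.3]
(20, 0.045) 10.4583 [ 0.3  0.9 -2.7]
(33, 0.042) 11.7583 [-0.2 -0.3 -2.9]
```

View pics/c3.png

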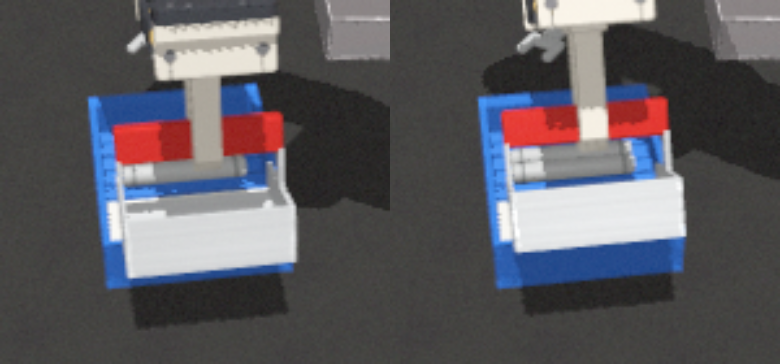

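Both pins rolled out: the wrist load fell to 2.7 N, and both are visible in the grooves at about (575,160) in the right crop. Raise, level and carry the scoop back.

Run:
```python
from h import *
robot.servo_line(*corner(33,.10),max_speed=.08)
robot.servo_line(*corner(0,.10,-.09),max_speed=.08)
robot.servo_line(*tool(SC+UP,YS),max_speed=.12); print(robot.read_time())
p,d=save('side','s4.png'); pt,dt=save('top','t4.png')
cv2.imwrite('pics/c4.png',np.hstack([cv2.resize(p[70:280,180:370,::-1],None,fx=2,fy=2),cv2.resize(pt[110:320,290:480,::-1],None,fx=2,fy=2)]))
Rr=Ro.from_euler('Z',YR).as_matrix()
for n,D,P in(('side',d,p),('top',dt,pt)):
    L=(cloud(n,D).reshape(-1,3)-RK)@Rr*1000; sat=cv2.cvtColor(P,cv2.COLOR_RGB2HSV)[...,1].ravel()
    m=(L[:,2]>24)&(L[:,2]<60)&(abs(L[:,1])<62)&(L[:,0]<80)&(L[:,0]>-12)&(sat<60)
    Q=L[m]; print(n,len(Q))
    for lo in range(-14,80,6):
        k=(Q[:,0]>=lo)&(Q[:,0]<lo+6)
        if k.sum()>3: print(lo,k.sum(),np.percentile(Q[k,1],[1,99]).round(1),np.percentile(Q[k,2],[50,95]).round(1))
    # scoop level: wall tops
    Ls=(cloud(n,D).reshape(-1,3)-SC)@Ro.from_euler('Z',YS).as_matrix()*1000
    k=(abs(Ls[:,0])<48)&(abs(Ls[:,1])<60)&(abs(Ls[:,2]-42)<7); 
    for sg in(-1,1):
        kk=k&(Ls[:,0]*sg>25); print('wall',sg,kk.sum(),np.percentile(Ls[kk,2],[50,90]).round(1) if kk.sum()>3 else '')
```

```text
15.7167
side 552
-2 42 [-39.5  47.7] [27.  31.3]
4 183 [-43.3  53.2] [30.1 33.2]
10 72 [-42.2  52.5] [32.3 34.1]
16 19 [-43.4  35.6] [29.8 32.2]
22 157 [-44.1  51.6] [30.2 33.5]
28 74 [-42.8  53.5] [32.3 34. ]
wall -1 416 [40.6 42.4]
wall 1 26 [41.7 42.7]
top 670
4 158 [-48.2  47.3] [29.5 32.7]
10 131 [-49.   47.7] [31.6 33.4]
16 40 [-46.7  45.7] [29.5 31.2]
22 164 [-48.8  47.9] [28.9 33. ]
28 129 [-49.3  47.5] [31.1 33. ]
34 47 [-47.6  46.6] [30.2 31.6]
wall -1 9 [41. 42.]
wall 1 23 [41.2 43.4]
```

View pics/c4.png

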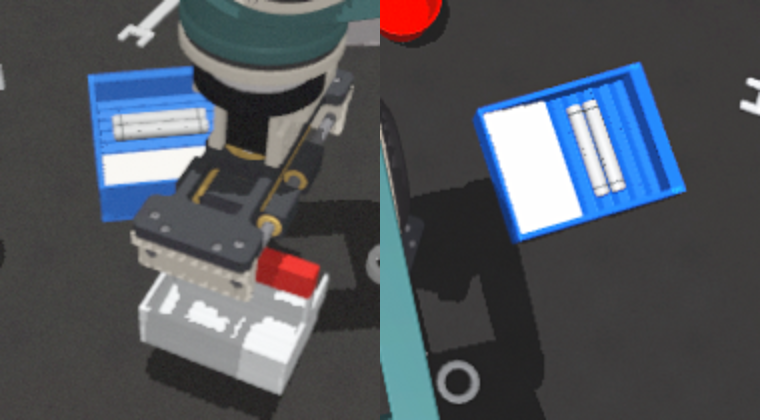

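Both pins are seated in grooves 2 and 3 (x≈13 and 31, tops at about 33 mm as expected), parallel to the grooves. The scoop is empty and level (walls 41–42). Set it down.

Run:
```python
from h import *
robot.servo_line(*tool(SC+[0,0,.01],YS),max_speed=.06)
robot.servo_line(*tool(SC+[0,0,.0005],YS),max_speed=.02); print(robot.read_force())
robot.command_gripper(1.0); robot.sleep(.2)
robot.servo_line(*tool(SC+[0,0,.12],YS),max_speed=.1)
robot.movej([-1.0,-.1,1.6,0,1.6,-1.0]); robot.sleep(.3)
print(robot.read_time(),robot.read_finger_gap(),robot.read_force())
p,d=save('top','t5.png'); X=cloud('top',d)
L=(X.reshape(-1,3)-SC*[1,1,0])@Ro.from_euler('Z',YS).as_matrix()*1000
k=(abs(L[:,0])<60)&(abs(L[:,1])<70)&(L[:,2]>8); r=cv2.minAreaRect(L[k,:2].astype(np.float32)); print(r,np.percentile(L[k&(L[:,2]>75),2],[50,95]))
for sg in(-1,1):
    kk=k&(L[:,0]*sg>15)&(L[:,2]>35)&(L[:,2]<50);print(sg,kk.sum(),np.median(L[kk,2]))
```

```text
[ 0.99431775 -0.07314421 -2.999318  ]
23.1583 1.002188914419837 [ 0.80391529  0.21330565 -0.11440883]
((1.5158576965332031, 0.020458221435546875), (90.0123519897461, 114.34970092773438), 0.04552489146590233) [88.58222556 90.84980075]
-1 133 38.65586548919763
1 51 38.81860996926307
```

View pics/t5.png

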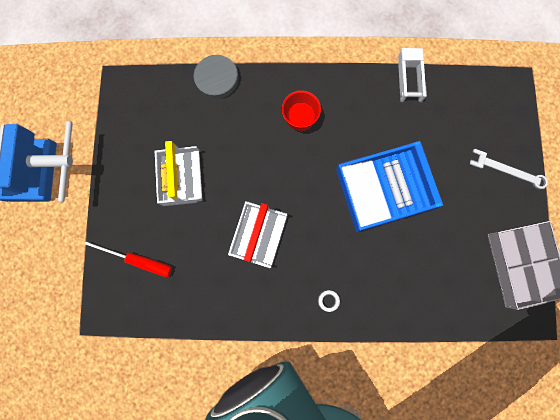

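The scoop stands upright and empty at (258,235), the pins lie in the rack at (398,184), and the arm is clear.

```bash
python3 -c "
from rig import robot
robot.job_done(); print(robot.read_time())"
```

```text
the job is handed in; nothing more can be done
the job is handed in; nothing more can be done
```

I poured both pins into the rack, set the empty scoop back upright in its original place, and handed the job in at about 23 s. I gripped the scoop by its red handle, carried it level and tipped it to 33° low over the ramp.

**Pins:** the last checks show them in the second and third grooves (x about 13 and 31 mm). They lie parallel to the grooves with tops at about 33 mm, as expected for seated pins.

**Scoop:** it stands level, with its wall tops at about 39 mm and its handle top at about 90 mm. The gripper is open and clear of it.

**Forces:** the wrist forces I read stayed below 8 N.

**Disagreement:** the side camera put things about 4 mm further along the rack's y than the top camera. I relied on the top camera, which had also located the rack. No checks failed.

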